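Latch a drive caddy into the test stand and key it live

ROBOT

A 6-joint arm with a two-finger parallel gripper is mounted at the origin on the work surface. World frame = base frame: x ahead of the robot, y to its left, z up, the work surface at z = 0. Lengths are in m, angles in rad, forces in N, time in s.
With the tool pointing down it reaches from about 0.325 to 0.925 m from the base axis. Payload 3.1 kg.
Tool frame: the origin (TCP) lies at the very end of the fingers, on their centre line; the grasp point (between the pads) lies 19 mm behind it; z points along the fingers, y is the line along which they close (so a half turn about z gives the same grasp; the last joint's range is limited). The gripper opens to 85 mm and grips with 20 to 120 N. Pads are 22 mm wide; open, the fingers measure 114 mm over their backs; the gripper's body (76 mm by 85 mm) begins 54 mm behind the grasp point. The pads swing forward as they close: fully open they stand 13 mm farther back than shut.
Start: joints at [-1.454, 0.217, 1.613, -0, 1.311, -0.112], TCP at [0.142, -0.609, 0.231] pointing down, gripper open.
Joint ranges: [-2.75, 2.75], [-0.78, 2.1], [0.31, 2.55], [-1.13, 4.27], [0.13, 2.63], [-2.58, 2.58]. Speed limits (rad/s): [2.79, 2.79, 3.14, 3.14, 3.14, 3.14].

INTERFACE

Orientations are given as a unit quaternion [w, x, y, z].
In Python, from station import * gives the robot as it stands. The module is installed in compiled form; this text tells all that it offers.
- The arm moves only by the shell command python3 -m pendant 'ROWS'. ROWS is text: rows parted by semicolons, each of 7 numbers parted by spaces: the shift along the world's x, y, z in m, then the turn, a rotation vector about the world's x, y, z in degrees, then the finger opening in m, from 0 to 0.0854. In form: x y z ax ay az grip; .... A call has 1 to 12 rows; each row shifts and turns the commanded pose from where the row before left it; what a row does not reach is not made up. A row lasts 1/8 s, in which the tool goes at most 62.5 mm and 10.7 degrees, less where a joint would pass 70% of its speed; a pose out of reach is approached as far as the arm can. A call with a gripper value outside its range is refused whole. The fingers move at their own pace and stop on an object; the grip force is fixed at half the most. Time passes only in rows, so rows that do not move let the fingers close. It gives the time, the measured TCP pose, the force, the opening and the grip force at its end, in the units of the state.
- sense(): the state, without advancing time (a new reading comes with each control period).
- read_camera(name): name is "side" or "top"; returns the picture (420x560x3 uint8, red, green, blue); there is no depth.
- camera_info(name): a dict with "camera_matrix" (3x3 intrinsics, pixels), "k1" (the pictures are not rectified: a ray, as slopes to the right and down, at radius r is drawn at 1 + k1 r^2 times it, then the intrinsics apply), "cam_to_world" (4x4, takes a point from camera to world coordinates). Camera axes: x right, y down, z forward; pixel columns grow to the right and rows downward; lengths in m; the calibration is good to about 2 mm. A picture is of the moment at which its call begins. camera_info takes no time and is no camera call.
- hand_in(): hands the job in; it is judged then, once.
The state is a dict: "t": time; "joint_positions": joint angles; "qvel": joint speeds; "effort": joint torques, N m; "eef_pos": TCP position; "tcp_rot": TCP orientation; "force": force on the tool from outside, world axes, zero at the start; "wrist_torque": the same for the moment, N m; "gripper_width": opening from 0.0 (shut) to 1.0 (fully open); "grasp_force": force on a finger pad.
Only numpy, scipy, OpenCV 4.12 (cv2) and the standard library are available. Lean on these libraries where they do the work, as an engineer would, in place of code of your own. Each camera call takes 0.05 s, during which the arm holds its last target. There are 200 camera calls.

TASK

Slide the drive caddy up its bay on the sloping test stand until it is hard against the two stops, and hold it steady there against the ejector spring until the slow spring bolt at the side has gone fully into the caddy's notch. Then take the key from its block, push it fully into the key lock on the stand, turn it clockwise as far as it goes and let go, leaving the key in. Leave the spare drive, the mug and the screw tray where they are.

Things in the scene. Friction and masses are not known exactly. Their poses are not given: they have to be found in the camera images.
- deck: Sloping grey plate of the fixed test stand, 300 mm (its x) by 315 mm (y from -165 to +150). Origin mid-slope on its top face, 88 mm above the bench. x runs up the slope, roughly to the robot's right, 28 degrees above level; y runs level, roughly away from the robot; z is square to the plate, 28 degrees off vertical. All on it stands square to the plate. The key lock stands at x 0, y -115 mm.
- stop_face (a point): Upper end of the bay: midway between the faces of two steel stops 30 mm high, at deck x 95, y 40, z 13 mm; axes as the deck. Between the stops a sprung 16 mm ejector pin stands out 12 mm and pushes back with about 4 N. The bay below has the plate as floor, rails 22 mm high and 93 mm apart at its sides, centred on deck y 40, and a lip 9 mm high at deck x -105.
- caddy: Loose black drive caddy with aluminium cover, 150 mm (its x) by 90 (y) by 26 mm high, 0.45 kg, lying in the bay. Origin mid-underside; x points up the slope to its nose, z up from the plate. Starts at the lower lip, 45 mm short of the stops. A notch for the bolt in its far (+y) side, 14 mm deep, runs from x -6.5 to +17.5 mm.
- caddy_grip (a point): Point to grip in the grey block on the caddy's top: 47 mm above the caddy's underside, at caddy x -15, y 0 mm. The block is 22 mm (x) by 40 mm (y) and 34 mm high, its top 60 mm above the caddy's underside.
- caddy_nose (a point): Centre of the caddy's upper end face, 75 mm from its origin, 13 mm above its underside; meets stop_face when the caddy is home. Axes as the caddy.
- bolt (a joint): Travel in m of the slow, damped spring bolt, a 10 mm steel bar with round tail knob in a housing on the bay's far (+y) rail at deck x 30 mm. 0: flush with the rail; up to 0.003: resting on the caddy's side; 0.011: fully in the notch, after about 1.5 s with the caddy within 2.5 mm of the stops. Once it is in, a released caddy moves back 3 to 4 mm and is caught.
- key_block: Fixed grey block 70 x 60 x 35 mm on the bench, left or right of the stand, with a slot in its top along its x in which the key stands upright. Origin mid-underside.
- key: Loose key, 74 mm long. Steel blade 15 (its x) by 5.4 mm (y), 26 mm long with tapered tip, to -z; then a shoulder 26 x 14 x 8 mm; then a black bow 40 (x) by 12 mm (y), 40 mm high, gripped across its 12 mm. Origin at the shoulder's underside: blade end at z -26, bow top at z +48 mm. In the block the shoulder rests on its top. A half turn makes no difference.
- lock_face (a point): Middle of the face of the key lock, a steel cylinder 48 mm across, its face 40 mm above the plate. Its slot, 19 by 8.2 mm and 28 mm deep, takes the key until the shoulder rests on the face. Axes turn with the cylinder: x along the slot, z out of the face.
- lock (a joint): Turn of the key cylinder in rad, clockwise seen from above. At 0 the slot runs along the deck's x; it starts between 0 and 0.25 and stops at 1.22 (70 degrees). Stiff: it stays where it is left.
- spare_drive: Bystander: bare disk drive 147 x 102 x 26 mm lying flat. Origin under its middle.
- mug: Bystander: white mug, 80 mm wide, 95 mm high. Origin under its middle.
- screw_tray: Bystander: grey divided tray 100 x 80 x 30 mm, on the other side of the stand from the key block. Origin under its middle.
There are look-alikes about, which are no part of the job. Leave any blue, green or red look-alike of the caddy alone.

How it is judged:
By the outcome, as a careful person would: the job done as asked, in the order asked, and still so for the second after the job is handed in, with the robot touching nothing.
It also fails if it takes over 64 s, if anything falls off the work surface, if the arm or the gripper's body presses on something with over 40 N, if the wrist force passes 120 N, or if a joint passes its speed limit or range.

## Working session

There is one attempt and no reset: what is moved stays moved. The work goes in short steps, Python scripts to look and compute and a shell command to move; the robot and the scene stay as the last step left them, time stands still between calls to the robot, and variables do not carry over. Pictures are saved under pics/ and viewed, at most 10 in all, crops included, and the job is handed in when it is done.

```bash
mkdir -p pics; python3 - <<'E'
from station import *
import cv2,numpy as np
np.set_printoptions(precision=4,suppress=True)
for n in("side","top"):
    im=read_camera(n); cv2.imwrite(f"pics/{n}0.png",cv2.cvtColor(im,cv2.COLOR_RGB2BGR))
    i=camera_info(n); print(n,i)
s=sense();print(s)
E
```

```text
side {'camera_matrix': array([[384.6429,   0.    , 280.8457],
       [  0.    , 384.6429, 211.557 ],
       [  0.    ,   0.    ,   1.    ]]), 'k1': 0.02778518935960539, 'cam_to_world': array([[-0.8775, -0.2967,  0.3768,  0.0114],
       [-0.4795,  0.5595, -0.6761,  0.893 ],
       [-0.0102, -0.7739, -0.6332,  0.9107],
       [ 0.    ,  0.    ,  0.    ,  1.    ]])}
top {'camera_matrix': array([[417.8982,   0.    , 272.6914],
       [  0.    , 417.8982, 209.3816],
       [  0.    ,   0.    ,   1.    ]]), 'k1': -0.008859899619121904, 'cam_to_world': array([[ 0.0005, -0.9848,  0.1736,  0.2736],
       [-1.    , -0.0003,  0.0016,  0.0551],
       [-0.0015, -0.1736, -0.9848,  1.4105],
       [ 0.    ,  0.    ,  0.    ,  1.    ]])}
{'t': 0.1, 'joint_positions': array([-1.4542,  0.2177,  1.6148,  0.    ,  1.3113, -0.1122]), 'qvel': array([-0.0003, -0.0025, -0.005 ,  0.0006,  0.0006,  0.0008]), 'effort': array([ -0.0004, -39.8073, -30.4969,  -0.0001,   0.0043,   0.    ]), 'eef_pos': array([ 0.1417, -0.608 ,  0.2301]), 'tcp_rot': array([-0.0011,  0.9935,  0.1142,  0.    ]), 'force': array([0.6866, 0.1984, 0.4103]), 'wrist_torque': array([-0.0002,  0.0235, -0.0505]), 'grasp_force': 0.0, 'gripper_width': 1.001808320249108}
```

View pics/side0.png

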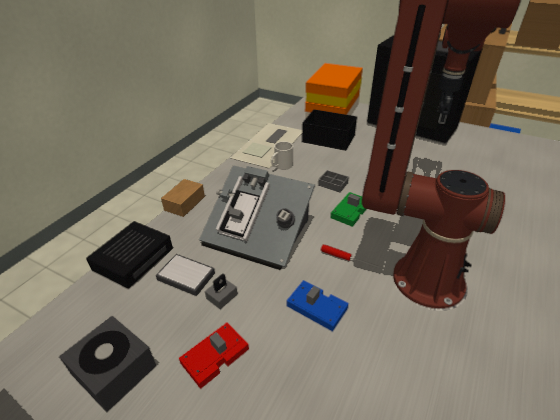

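View pics/top0.png

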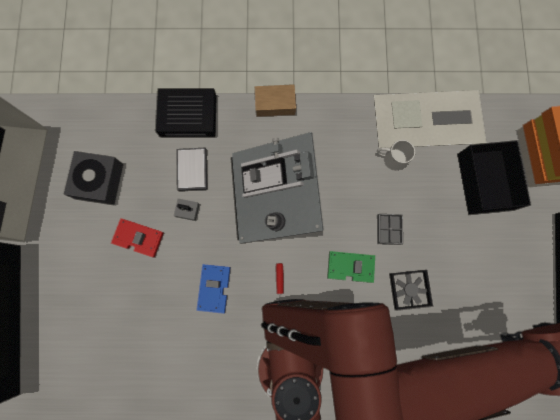

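The top view shows the stand at (278,190), with the caddy in its bay at (264,176) and the lock at (273,221). The key block and key are at (186,210). In the side view these are the caddy at (240,213), the lock at (285,217) and the key at (221,288).

Possible confusions for the caddy are the red (137,238), blue (213,288) and green (352,266) look-alikes, plus the bare spare drive (192,169). The black and aluminium one in the bay fits the description. I'll check that with a crop.

```bash
python3 - <<'E'
import cv2,numpy as np
a=cv2.imread("pics/top0.png")[128:248,165:330]; b=cv2.imread("pics/side0.png")[160:310,195:320]
A=cv2.resize(a,None,fx=4,fy=4,interpolation=cv2.INTER_CUBIC)  # 660x480
cv2.imwrite("pics/ctop.png",A)
cv2.imwrite("pics/cside.png",cv2.resize(b,None,fx=4,fy=4,interpolation=cv2.INTER_CUBIC))
E
```

```text
(no output)
```

View pics/ctop.png

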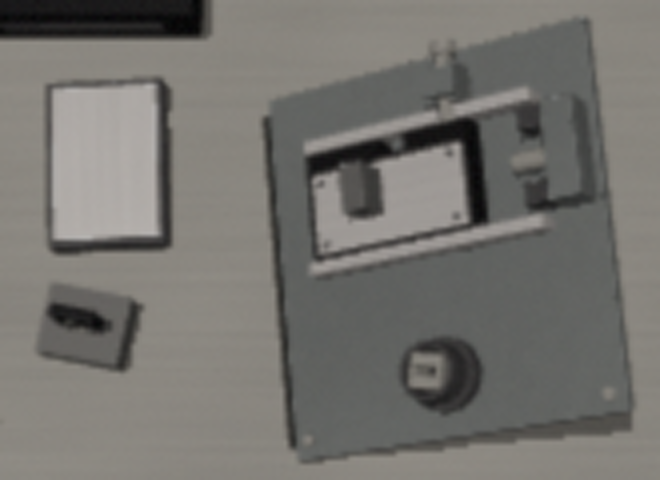

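View pics/cside.png

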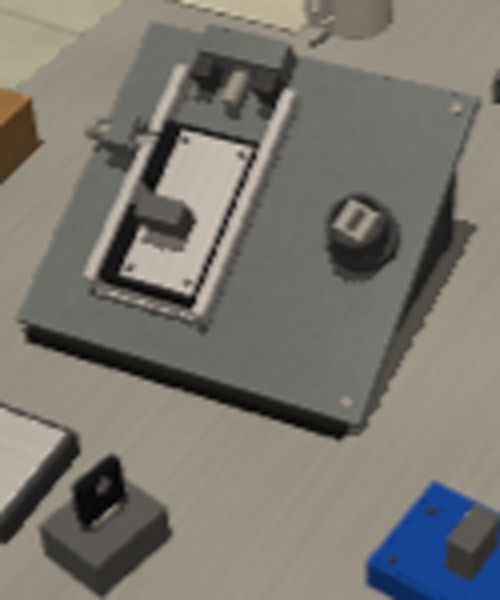

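The crop confirms it: the black caddy with aluminium cover and grey block is in the bay, with the bolt on its far side. The key's bow stands along the long side of its block. Next I'll fit the poses from corner pixels in both views.

```bash
cat > h.py <<'E'
import numpy as np,cv2
from scipy.optimize import least_squares
from scipy.spatial.transform import Rotation as R
from station import *
np.set_printoptions(precision=4,suppress=True)
def proj(n,P):
    i=camera_info(n);M=np.linalg.inv(i["cam_to_world"]);P=np.atleast_2d(P)@M[:3,:3].T+M[:3,3]
    s=P[:,:2]/P[:,2:];s=s*(1+i["k1"]*(s**2).sum(1,keepdims=True));K=i["camera_matrix"]
    return s*[K[0,0],K[1,1]]+K[:2,2]
off={"top":(165,128),"side":(195,160)}
def px(n,c): return (np.array(c,float)+.5)/4-.5+off[n]
def fit(Rf,z,obs,x0):
    def f(v):
        r=[]
        for n,(P,c) in obs.items():
            W=np.array(P)/1000@Rf(v[2]).T+[v[0],v[1],z]
            r.append((proj(n,W)-px(n,c)).ravel())
        return np.concatenate(r)
    s=least_squares(f,x0,loss="soft_l1");print(s.x,"res px",f(s.x).reshape(-1,2).round(1).tolist());return s.x
Rdeck=lambda a:R.from_euler("ZY",[a,-np.radians(28)]).as_matrix()
Rz=lambda a:R.from_euler("Z",[a]).as_matrix()[0] if R.from_euler("Z",[a]).as_matrix().ndim==3 else R.from_euler("Z",a).as_matrix()
E
python3 - <<'E'
from h import *
C=[[-150,150,0],[150,150,0],[150,-165,0],[-150,-165,0]]
d=fit(Rdeck,.088,{"top":(C,[(270,102),(587,18),(632,405),(300,460)]),"side":(C,[(22,322),(148,25),(478,97),(350,425)])},[.55,0.05,-1.4])
b=fit(Rz,0,{"top":([[-35,30,35],[35,30,35],[35,-30,35],[-35,-30,35]],[(51,283),(136,302),(125,368),(38,352)]),
 "side":([[-35,30,35],[-35,-30,35],[35,-30,35]],[(42,535),(103,567),(168,520)][:0] or [(42,535),(103,567),(168,520)])},[.5,.25,-1.7])
Rd=Rdeck(d[2]);o=np.array([d[0],d[1],.088]);print(Rd)
D=lambda *p:o+Rd@(np.array(p)/1000)
for nm,p in dict(lock=(0,-115,40),griphome=(5,40,47),gripstart=(-40,40,47),stop=(95,40,13)).items():
    print(nm,D(*p),[((proj(n,D(*p))[0]-off[n]+.5)*4-.5).round(0) for n in off])
kt=np.array([b[0],b[1],.083]);print("keytop",kt,[((proj(n,kt)[0]-off[n]+.5)*4-.5).round(0) for n in off])
# rectified lock face views
for n in off:
    im=cv2.imread(f"pics/{n}0.png");g=np.arange(-30,30.01,.2)
    X,Y=np.meshgrid(g,-g);P=o+np.stack([X.ravel(),Y.ravel()-115,0*X.ravel()+40],1)/1000@Rd.T
    q=proj(n,P).astype(np.float32).reshape(*X.shape,2)
    r=cv2.remap(im,q,None,cv2.INTER_CUBIC);cv2.imwrite(f"pics/l{n}.png",r)
cv2.imwrite("pics/lock.png",np.hstack([cv2.imread("pics/ltop.png"),cv2.imread("pics/lside.png")]))
np.save("fit.npy",np.r_[d,b])
E
```

```text
[ 0.5825  0.0537 -1.4734] res px [[-0.6, -0.5], [-0.3, -1.1], [0.2, 1.1], [-0.6, 0.3], [-2.0, -0.8], [0.5, -1.2], [0.0, -0.3], [2.0, -0.1]]
[ 0.5162  0.3472 -1.7377] res px [[0.2, 0.6], [-0.6, -0.8], [-1.4, 0.2], [-0.2, 0.7], [-0.0, -2.2], [-0.5, 0.2], [0.5, -3.6]]
[[ 0.0859  0.9953 -0.0457]
 [-0.8788  0.0973  0.4672]
 [ 0.4695  0.      0.8829]]
lock [0.4663 0.0612 0.1233] [array([427., 370.]), array([355., 219.])]
griphome [0.6206 0.0752 0.1318] [array([409., 175.]), array([183., 165.])]
gripstart [0.6168 0.1147 0.1107] [array([361., 187.]), array([162., 213.])]
stop [ 0.6299 -0.0198  0.1441] [array([531., 160.]), array([233.,  91.])]
keytop [0.5162 0.3472 0.083 ] [array([ 73., 316.]), array([ 99., 472.])]
```

View pics/lock.png

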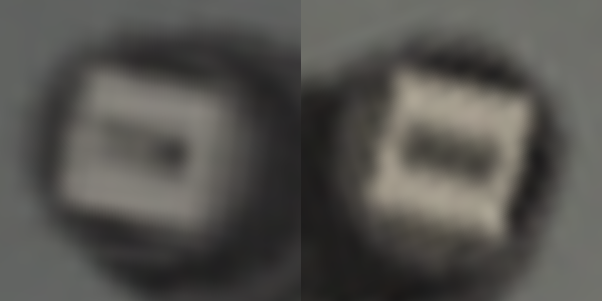

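The fit is good to about 1 px. It projects the lock face to top crop (427,370), against about (425,371) seen, and the grip block matches too. The rectified view shows the slot turned about 11.5° clockwise from deck x (0.20 rad). Now I'll work out the moves to the caddy.

```bash
cat >> h.py <<'E'
d=np.load("fit.npy") if __import__("os").path.exists("fit.npy") else None
if d is not None:
    Rd=Rdeck(d[2]);o=np.array([d[0],d[1],.088]);D=lambda *p:o+Rd@(np.array(p)/1000)
    kb=d[3:]
def tool(y,z):
    y=np.array(y)/np.linalg.norm(y);z=np.array(z);return np.stack([np.cross(y,z),y,z],1)
def cur():
    s=sense();q=s["tcp_rot"];return s["eef_pos"],R.from_quat([q[1],q[2],q[3],q[0]])
def dlt(p,M,p0=None,R0=None):
    if p0 is None:p0,R0=cur()
    rv=np.degrees((R.from_matrix(M)*R0.inv()).as_rotvec());dp=(np.array(p)-p0)
    print("dmm",dp*1000,"rv",rv,"rows",max(np.linalg.norm(dp)/.0625,np.linalg.norm(rv)/10.7));return R.from_matrix(M)
cad=tool(Rd[:,0],-Rd[:,2])
E
python3 - <<'E'
from h import *
a=D(-40,40,130);r=dlt(a,cad);print(a)
dlt(D(-40,40,31),cad,a,r); dlt(D(5,40,31),cad,D(-40,40,31),r)
E
```

```text
dmm [471.283  761.4736 -46.0892] rv [-27.771   -4.5556  -7.3812] rows 14.34722664334882
[0.613  0.1535 0.184 ]
dmm [  4.5202 -46.2574 -87.4118] rv [0. 0. 0.] rows 1.5840000000000005
dmm [  3.8642 -39.5443  21.1262] rv [0. 0. 0.] rows 0.7200000000000001
```

```bash
python3 -m pendant '0 0 0.03 0 0 0 0.06;0 0.03 0.03 0 0 0 0.06;0.02 0.04 0.02 -1.4 -0.2 -0.4 0.06;0.02 0.04 0.02 -1.4 -0.2 -0.4 0.06;0.025 0.04 0 -1.4 -0.2 -0.4 0.06;0.025 0.04 0 -1.4 -0.2 -0.4 0.06;0.025 0.04 0 -1.4 -0.2 -0.4 0.06;0.025 0.04 0 -1.4 -0.2 -0.4 0.06;0.025 0.04 0 -1.4 -0.2 -0.4 0.06;0.025 0.04 0 -1.4 -0.2 -0.4 0.06;0.025 0.04 0 -1.4 -0.2 -0.4 0.06;0.025 0.04 0 -1.4 -0.2 -0.4 0.06'
python3 -m pendant '0.025 0.04 0 -1.4 -0.2 -0.4 0.06;0.025 0.04 0 -1.4 -0.2 -0.4 0.06;0.025 0.04 0 -1.4 -0.2 -0.4 0.06;0.025 0.04 0 -1.4 -0.2 -0.4 0.06;0.025 0.04 0 -1.4 -0.2 -0.4 0.06;0.025 0.04 0 -1.4 -0.2 -0.4 0.06;0.025 0.04 0 -1.4 -0.2 -0.4 0.06;0.025 0.04 0 -1.4 -0.2 -0.4 0.06;0.025 0 0 -1.4 -0.2 -0.4 0.06;0 0 0 0 0 0 0.06'
python3 - <<'E'
from h import *
print(sense()["t"],sense()["joint_positions"]);a=D(-40,40,130);r=dlt(a,cad)
E
```

```text
t: 1.6
eef_pos: [0.382, -0.1772, 0.331]
tcp_rot: [0.124, 0.989, 0.078, 0.004]
force: [0.5, -0.8, 0.2]
gripper_width: 0.703
grasp_force: 0.0
t: 2.85
eef_pos: [0.6072, 0.1419, 0.3294]
tcp_rot: [0.232, 0.972, 0.046, 0.005]
force: [-0.8, -0.5, -0.2]
gripper_width: 0.702
grasp_force: 0.0
2.85 [ 0.3309  0.2469  1.4556 -0.452   1.5694  1.8372]
dmm [   5.8245   11.5402 -145.3963] rv [-1.0604 -0.7613  0.2956] rows 2.3355167697150354
```

```bash
python3 -m pendant '0.003 0.006 -0.04 -0.5 -0.4 0.15 0.06;0.003 0.006 -0.05 -0.5 -0.4 0.15 0.06;0 0 -0.055 0 0 0 0.06;0 0 0 0 0 0 0.06'
python3 - <<'E'
from h import *
r=dlt(D(-40,40,130),cad);dlt(D(-40,40,31),cad)
im=read_camera("side")[140:290,180:330];im2=read_camera("top")[120:270,200:350]
f=lambda x:cv2.resize(x,(400,400),interpolation=cv2.INTER_CUBIC)
cv2.imwrite("pics/a.png",cv2.cvtColor(np.hstack([f(im),f(im2)]),cv2.COLOR_RGB2BGR))
E
```

```text
t: 3.35
eef_pos: [0.6077, 0.1514, 0.1803]
tcp_rot: [0.242, 0.969, 0.047, 0.007]
force: [-0.5, -0.3, 0.4]
gripper_width: 0.705
grasp_force: 0.0
dmm [5.2458 2.1133 3.6907] rv [ 0.1069 -0.5449  0.1076] rows 0.10805083725694359
dmm [  9.766  -44.1441 -83.7211] rv [ 0.1069 -0.5449  0.1076] rows 1.5223811815069295
```

View pics/a.png

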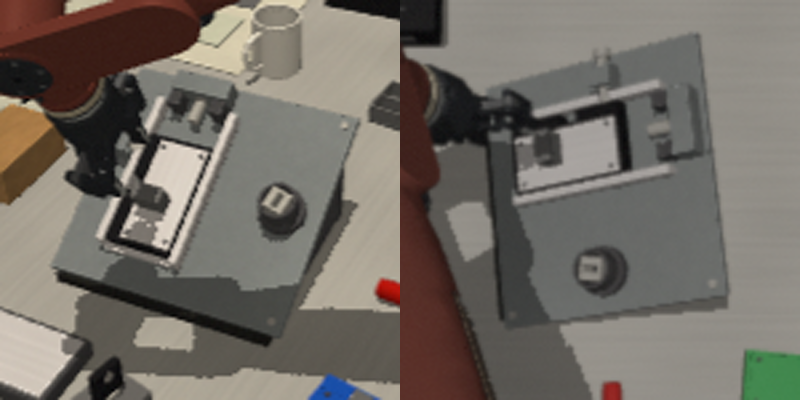

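The gripper stands over the lower half of the bay. The fingers are near (105,185) in the side crop and (510,105) in the top crop, with the grip block at (150,195) and (545,150). I'll check the TCP's projection against that.

```bash
python3 - <<'E'
from h import *
p,r=cur()
for nm,w in dict(tcp=p,back60=p-r.as_matrix()[:,2]*.06,y30=p+r.as_matrix()[:,1]*.03-r.as_matrix()[:,2]*.01,ym30=p-r.as_matrix()[:,1]*.03-r.as_matrix()[:,2]*.01,block=D(-40,40,60)).items():
    print(nm,((proj("side",w)[0]-[180,140])*400/150).round(),((proj("top",w)[0]-[200,120])*400/150).round()+[400,0])
E
```

```text
tcp [126. 162.] [510. 131.]
back60 [109. 139.] [480. 121.]
y30 [133. 136.] [528. 124.]
ym30 [113. 181.] [483. 135.]
block [144. 190.] [541. 143.]
```

```bash
python3 - <<'E'
from h import *
p,r=cur();M=r.as_matrix();out=[]
for n,(x,y) in dict(side=(190,160),top=(205,130)).items():
    im=cv2.resize(read_camera(n)[y:y+60,x:x+60],(400,400),interpolation=cv2.INTER_CUBIC);im=cv2.cvtColor(im,cv2.COLOR_RGB2BGR)
    im=cv2.convertScaleAbs(im,alpha=1.6,beta=25)
    for w,c in((p,(0,0,255)),(p+M@[0,.03,-.01],(0,255,0)),(p+M@[0,-.03,-.01],(255,0,0)),(p-M[:,2]*.073,(0,255,255)),(D(-40,40,60),(255,0,255))):
        q=(proj(n,w)[0]-[x,y]+.5)*400/60;cv2.circle(im,tuple(int(v) for v in q),5,c,2)
    out.append(im)
cv2.imwrite("pics/b.png",np.hstack(out))
E
```

```text
(no output)
```

View pics/b.png

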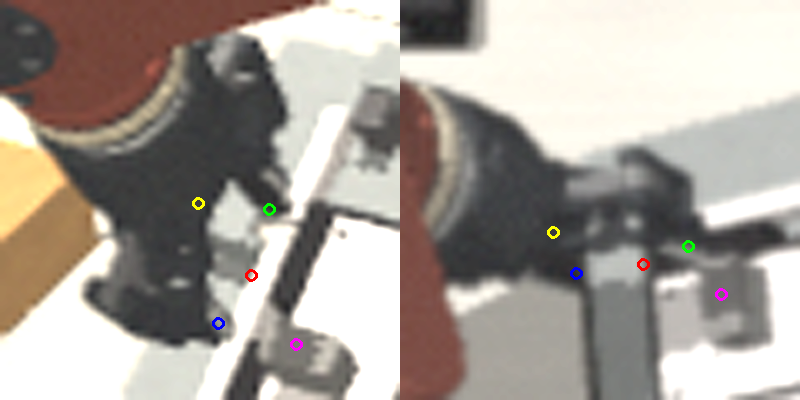

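The projections land on the fingertips in both views: green and blue sit at the tips and magenta on the block. The calibration agrees, so I'll descend and grip.

```bash
python3 -m pendant '0.005 0.002 0.004 0 -0.5 0 0.06;0.001 -0.0116 -0.0218 0 0 0 0.06;0.001 -0.0116 -0.0218 0 0 0 0.06;0.001 -0.0116 -0.0218 0 0 0 0.06;0.001 -0.0116 -0.0218 0 0 0 0.06;0 0 0 0 0 0 0.06'
python3 - <<'E'
from h import *
dlt(D(-40,40,31),cad)
E
```

```text
t: 4.3
eef_pos: [0.6214, 0.1081, 0.1029]
tcp_rot: [0.241, 0.969, 0.045, 0.017]
force: [0.5, 0.3, -0.3]
gripper_width: 0.704
grasp_force: 0.0
dmm [-3.9316 -0.9108 -6.2597] rv [-0.0769  0.6183  0.1105] rows 0.11916653500011383
```

```bash
python3 -m pendant '-0.004 -0.001 -0.004 0 0.4 0 0.06;0 0 0 0 0 0 0.06'
python3 - <<'E'
from h import *
dlt(D(-40,40,31),cad)
E
python3 -m pendant '0 0 0 0 0 0 0.03;0 0 0 0 0 0 0.01;0 0 0 0 0 0 0.01;0 0 0 0 0 0 0.01;0 0 0 0 0 0 0.01;0 0 0 0 0 0 0.01'
python3 - <<'E'
from h import *
dlt(D(-40,40,31),cad);print(sense()["force"])
E
```

```text
t: 4.55
eef_pos: [0.6184, 0.1086, 0.1004]
tcp_rot: [0.241, 0.969, 0.046, 0.015]
force: [0.3, -0.6, -0.0]
gripper_width: 0.705
grasp_force: 0.0
dmm [-0.9476 -1.3219 -3.8243] rv [-0.1399  0.4014  0.0107] rows 0.0664929059561358
t: 5.3
eef_pos: [0.6182, 0.1089, 0.0996]
tcp_rot: [0.24, 0.969, 0.046, 0.015]
force: [-1.8, 5.7, 3.3]
gripper_width: 0.241
grasp_force: 62.0
dmm [-0.6746 -1.6302 -3.0514] rv [-0.1847  0.3624  0.0177] rows 0.056395073029543746
[-1.8157  5.7298  3.2784]
```

```bash
python3 -m pendant '0.0004 -0.0044 0.00235 0 0 0 0.01;0.0008 -0.0088 0.0047 0 0 0 0.01;0.0008 -0.0088 0.0047 0 0 0 0.01;0.0008 -0.0088 0.0047 0 0 0 0.01;0.0005 -0.0044 0.00235 0 0 0 0.01;0 0 0 0 0 0 0.01'
python3 - <<'E'
from h import *
dlt(D(5,40,31),cad);s=sense();print(Rd.T@s["force"],Rd.T@(s["eef_pos"]-o)*1000,s["gripper_width"])
E
```

```text
t: 6.05
eef_pos: [0.6215, 0.0738, 0.1184]
tcp_rot: [0.24, 0.97, 0.046, 0.015]
force: [-0.5, 5.3, 3.5]
gripper_width: 0.241
grasp_force: 62.2
dmm [-0.1035 -6.0738 -0.6495] rv [-0.223   0.3692  0.0138] rows 0.09774942699423347
[-3.0667  0.0399  5.5622] [-0.0237 40.6937 34.4067] 0.24113544043836244
```

```bash
python3 -m pendant '0.0002 -0.0026 0.0014 0 0 0 0.01;0.0002 -0.0018 0.001 0 0 0 0.01;0 -0.0009 0.0005 0 0 0 0.01;0 0 0 0 0 0 0.01'
python3 - <<'E'
from h import *
s=sense();print(Rd.T@s["force"],Rd.T@(s["eef_pos"]-o)*1000,s["gripper_width"])
E
python3 -m pendant '0 -0.0018 0.0009 0 0 0 0.01;0 0 0 0 0 0 0.01'
python3 - <<'E'
from h import *
s=sense();print(Rd.T@s["force"],Rd.T@(s["eef_pos"]-o)*1000,s["gripper_width"])
E
```

```text
t: 6.55
eef_pos: [0.6218, 0.07, 0.1204]
tcp_rot: [0.239, 0.97, 0.047, 0.015]
force: [-0.6, 9.6, 0.5]
gripper_width: 0.252
grasp_force: 62.2
[-8.3188  0.3215  4.9349] [ 4.2595 40.6758 34.4353] 0.25189329165711366
t: 6.8
eef_pos: [0.6218, 0.0701, 0.1207]
tcp_rot: [0.237, 0.97, 0.047, 0.016]
force: [-0.5, 13.2, -0.2]
gripper_width: 0.243
grasp_force: 62.3
[-11.792    0.8032   6.0076] [ 4.3197 40.6972 34.6831] 0.24331922146935545
```

The caddy stopped moving while the force rose, so it is against the stops. I'll press slightly more and hold for over 2 s.

```bash
python3 -m pendant '0 -0.0013 0.0007 0 0 0 0.01;0 0 0 0 0 0 0.01;0 0 0 0 0 0 0.01;0 0 0 0 0 0 0.01;0 0 0 0 0 0 0.01;0 0 0 0 0 0 0.01;0 0 0 0 0 0 0.01;0 0 0 0 0 0 0.01;0 0 0 0 0 0 0.01;0 0 0 0 0 0 0.01;0 0 0 0 0 0 0.01;0 0 0 0 0 0 0.01'
python3 -m pendant '0 0 0 0 0 0 0.01;0 0 0 0 0 0 0.01;0 0 0 0 0 0 0.01;0 0 0 0 0 0 0.01;0 0 0 0 0 0 0.01;0 0 0 0 0 0 0.01;0 0 0 0 0 0 0.01;0 0 0 0 0 0 0.01'
python3 - <<'E'
from h import *
s=sense();print(Rd.T@s["force"],Rd.T@(s["eef_pos"]-o)*1000,s["gripper_width"])
out=[]
for n,(x,y) in dict(side=(205,160),top=(250,130)).items():
    im=cv2.resize(read_camera(n)[y:y+65,x:x+65],(400,400),interpolation=cv2.INTER_CUBIC);out.append(cv2.cvtColor(im,cv2.COLOR_RGB2BGR))
cv2.imwrite("pics/c.png",np.hstack(out))
E
```

```text
t: 8.3
eef_pos: [0.6218, 0.0701, 0.1209]
tcp_rot: [0.236, 0.971, 0.047, 0.016]
force: [0.1, 16.7, -1.5]
gripper_width: 0.246
grasp_force: 62.3
t: 9.3
eef_pos: [0.6218, 0.0701, 0.1209]
tcp_rot: [0.236, 0.971, 0.047, 0.016]
force: [0.7, 16.8, -2.4]
gripper_width: 0.246
grasp_force: 62.3
[-15.7768   2.2801   5.7057] [ 4.3772 40.7077 34.8878] 0.24631128735935254
```

View pics/c.png

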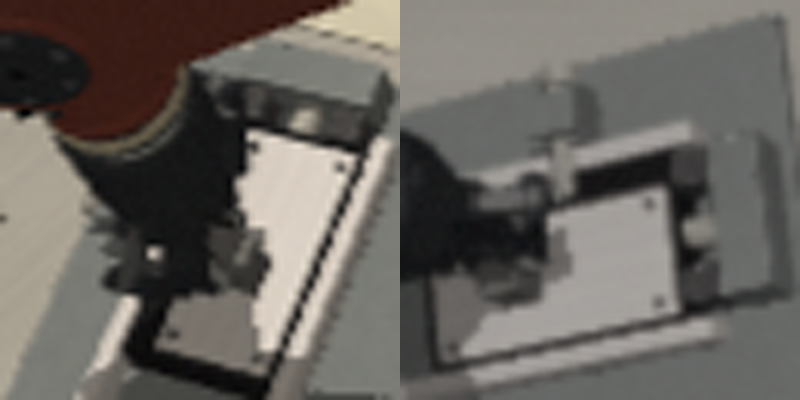

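The caddy's nose is against the stops, and the bolt bar at (563,170) reaches past the rail into the caddy's side. I'll confirm by backing off gently while still gripping.

```bash
python3 -m pendant '0 0.0026 -0.0014 0 0 0 0.01;0 0.0026 -0.0014 0 0 0 0.01;-0.0005 0.0026 -0.0014 0 0 0 0.01;0 0.0018 -0.0009 0 0 0 0.01;0 0 0 0 0 0 0.01'
python3 - <<'E'
from h import *
s=sense();print(Rd.T@s["force"],Rd.T@(s["eef_pos"]-o)*1000,s["gripper_width"])
E
```

```text
t: 10.02
eef_pos: [0.622, 0.0726, 0.1191]
tcp_rot: [0.242, 0.969, 0.045, 0.015]
force: [0.2, -0.1, 5.9]
gripper_width: 0.241
grasp_force: 62.1
[2.9265 0.194  5.1499] [ 1.3916 41.0982 34.439 ] 0.24139448242562825
```

It moved back 3 mm and then the force reversed, so the bolt has caught it. Releasing and retreating.

```bash
python3 -m pendant '0 0 0 0 0 0 0.05;0 0 0 0 0 0 0.06;0 0 0 0 0 0 0.06;0 0 0 0 0 0 0.06'
python3 -m pendant '-0.0005 0.0047 0.0088 0 0 0 0.06;-0.001 0.0094 0.0177 0 0 0 0.06;-0.001 0.0094 0.0177 0 0 0 0.06;-0.001 0.0117 0.022 0 0 0 0.06;-0.001 0.0117 0.022 0 0 0 0.06;0 0.03 0.03 0 0 0 0.06;0 0 0 0 0 0 0.06'
cat >> h.py <<'E'
kx=np.array([np.cos(kb[2]),np.sin(kb[2]),0]);ky=np.array([-kx[1],kx[0],0])
key=tool(ky,[0,0,-1.])
E
python3 - <<'E'
from h import *
# refine key pose: bow end points in top crop as check
for n in off:
    print(n,[((proj(n,np.r_[kb[:2],0]+kx*a+ky*b+[0,0,z])[0]-off[n]+.5)*4-.5).round(0).tolist() for a,b,z in((-.02,0,.083),(.02,0,.083),(-.02,0,.043),(.02,0,.043))])
print(ky);a=[*kb[:2],.16];r=dlt(a,key);print(sense()["joint_positions"],a)
E
```

```text
t: 10.52
eef_pos: [0.6207, 0.0737, 0.1169]
tcp_rot: [0.241, 0.969, 0.046, 0.014]
force: [-0.6, 0.0, 0.3]
gripper_width: 0.699
grasp_force: 0.0
t: 11.4
eef_pos: [0.6189, 0.1539, 0.241]
tcp_rot: [0.24, 0.97, 0.047, 0.019]
force: [-0.8, -0.3, -0.1]
gripper_width: 0.695
grasp_force: 0.0
top [[49.0, 312.0], [98.0, 321.0], [60.0, 321.0], [107.0, 329.0]]
side [[78.0, 489.0], [119.0, 454.0], [85.0, 526.0], [125.0, 492.0]]
[ 0.9861 -0.1661  0.    ]
dmm [-102.6774  193.3283  -80.9721] rv [21.1972 21.0204 73.3501] rows 7.401147349477093
[ 0.3514  0.3293  1.5234 -0.4778  1.4236  1.9296] [np.float64(0.5162020194890288), np.float64(0.3472413181623888), 0.16]
```

```bash
python3 -m pendant '-0.0114 0.0215 -0.009 2.36 2.34 8.15 0.05;-0.0114 0.0215 -0.009 2.36 2.34 8.15 0.05;-0.0114 0.0215 -0.009 2.36 2.34 8.15 0.05;-0.0114 0.0215 -0.009 2.36 2.34 8.15 0.05;-0.0114 0.0215 -0.009 2.36 2.34 8.15 0.05;-0.0114 0.0215 -0.009 2.36 2.34 8.15 0.05;-0.0114 0.0215 -0.009 2.36 2.34 8.15 0.05;-0.0114 0.0215 -0.009 2.36 2.34 8.15 0.05;-0.0114 0.0215 -0.009 2.36 2.34 8.15 0.05;0 0 0 0 0 0 0.05'
python3 - <<'E'
from h import *
dlt([*kb[:2],.16],key);print(sense()["joint_positions"])
E
```

```text
t: 12.65
eef_pos: [0.5127, 0.3437, 0.1531]
tcp_rot: [0.004, 0.763, 0.646, -0.005]
force: [0.1, -0.1, 0.1]
gripper_width: 0.586
grasp_force: 0.0
dmm [3.4632 3.5885 6.8789] rv [ 0.6744 -0.1395 -0.0335] rows 0.13594417648066998
[ 0.4814  0.2809  1.6894 -0.0101  1.1789  0.6516]
```

```bash
python3 -m pendant '0.003 0.003 -0.01 0.6 -0.1 0 0.05;0 0 -0.03 0 0 0 0.05;0 0 -0.03 0 0 0 0.05;0 0 -0.02 0 0 0 0.05;0 0 0 0 0 0 0.05'
python3 - <<'E'
from h import *
dlt([*kb[:2],.048],key)
E
```

```text
t: 13.28
eef_pos: [0.5155, 0.3461, 0.0622]
tcp_rot: [-0.0, 0.763, 0.646, -0.001]
force: [0.0, -0.2, 0.1]
gripper_width: 0.583
grasp_force: 0.0
dmm [  0.7021   1.1626 -14.2151] rv [ 0.0884 -0.1271 -0.0363] rows 0.22847804576788416
```

```bash
python3 -m pendant '0.0006 0.001 -0.013 0 0 0 0.05;0 0 0 0 0 0 0.05;0 0 0 0 0 0 0.02;0 0 0 0 0 0 0.005;0 0 0 0 0 0 0.005;0 0 0 0 0 0 0.005;0 0 0 0 0 0 0.005'
python3 - <<'E'
from h import *
dlt([*kb[:2],.048],key)
E
```

```text
t: 14.15
eef_pos: [0.5181, 0.3487, 0.0524]
tcp_rot: [0.0, 0.763, 0.646, 0.002]
force: [0.3, -0.6, 4.0]
gripper_width: 0.13
grasp_force: 58.9
dmm [-1.9123 -1.417  -4.3524] rv [-0.0861  0.1666 -0.0893] rows 0.07937027335745904
```

```bash
python3 -m pendant '0 0 0.005 0 0 0 0.005;0 0 0.02 0 0 0 0.005;0 0 0.03 0 0 0 0.005;0 0 0.04 0 0 0 0.005;0 0 0.04 0 0 0 0.005;0 0 0.04 0 0 0 0.005;0 0 0 0 0 0 0.005'
cat >> h.py <<'E'
def lk(a): 
    a=np.radians(a);return tool(Rd@[np.sin(a),np.cos(a),0],-Rd[:,2])
H=17.4
E
python3 - <<'E'
from h import *
a=D(0,-115,40+H+60);print(a);r=dlt(a,lk(11.5));dlt(D(0,-115,40+H),lk(11.5),a,r);print(sense()["gripper_width"])
E
```

```text
t: 15.02
eef_pos: [0.5199, 0.3498, 0.2329]
tcp_rot: [0.001, 0.763, 0.646, 0.006]
force: [0.8, 0.9, -0.3]
gripper_width: 0.133
grasp_force: 59.3
[0.4627 0.0974 0.1917]
dmm [ -57.2178 -252.4068  -41.2891] rv [-28.2837  -1.2873   3.3264] rows 4.1933381258804205
dmm [  2.7395 -28.0348 -52.9769] rv [0. 0. 0.] rows 0.9600000000000004
0.13278556966811272
```

```bash
python3 -m pendant '-0.0063 -0.028 0 -3.14 -0.14 0.37 0.005;-0.0063 -0.028 0 -3.14 -0.14 0.37 0.005;-0.0063 -0.028 0 -3.14 -0.14 0.37 0.005;-0.0063 -0.028 0 -3.14 -0.14 0.37 0.005;-0.0063 -0.028 0 -3.14 -0.14 0.37 0.005;-0.0063 -0.028 -0.005 -3.14 -0.14 0.37 0.005;-0.0063 -0.028 -0.01 -3.14 -0.14 0.37 0.005;-0.0063 -0.028 -0.01 -3.14 -0.14 0.37 0.005;-0.0063 -0.028 -0.01 -3.14 -0.14 0.37 0.005;0 0 0 0 0 0 0.005;0 0 0 0 0 0 0.005'
python3 - <<'E'
from h import *
a=D(0,-115,40+H+60);dlt(a,lk(11.5));print(sense()["joint_positions"],sense()["gripper_width"])
out=[]
for n in ("side","top"):
    x,y=(255,180) if n=="side" else (240,180)
    im=cv2.resize(read_camera(n)[y:y+60,x:x+60],(400,400),interpolation=cv2.INTER_CUBIC);im=cv2.cvtColor(im,cv2.COLOR_RGB2BGR)
    p,r=cur();M=r.as_matrix()
    for w,c in((p+M@[0,0,(H+26)/1000],(0,0,255)),(p+M@[0,0,H/1000],(0,255,0)),(D(0,-115,40),(255,0,255))):
        q=(proj(n,w)[0]-[x,y]+.5)*400/60;cv2.circle(im,tuple(int(v) for v in q),3,c,1)
    out.append(im)
cv2.imwrite("pics/d.png",np.hstack(out))
E
```

```text
t: 16.4
eef_pos: [0.4609, 0.0969, 0.1916]
tcp_rot: [0.193, 0.721, 0.649, -0.148]
force: [0.4, 0.4, -0.3]
gripper_width: 0.128
grasp_force: 59.3
dmm [1.7785 0.5174 0.0633] rv [ 0.2076 -0.441   0.2543] rows 0.051377737469012266
[ 0.3527  0.0521  1.9486 -0.4886  1.3171  0.6259] 0.12833111170247616
```

View pics/d.png

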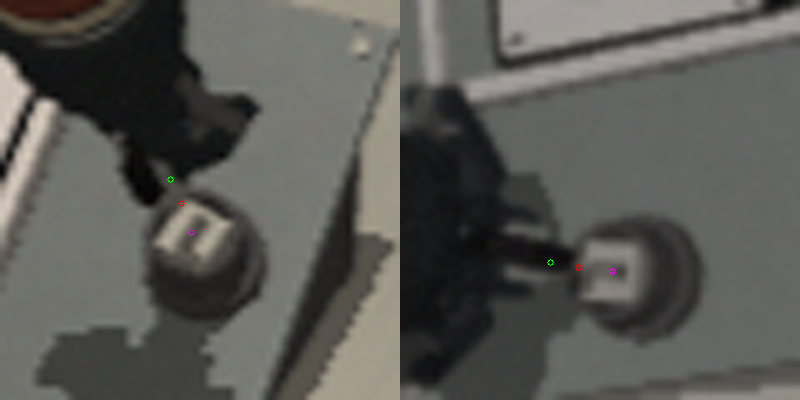

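In the side view the blade is at (168,185) just above the lock face, and the slot is at (190,230). The top view agrees to within a few mm. I'll fine-align, then go in by feel.

```bash
cat >> h.py <<'E'
def st(ang):
    s=sense();p,r=cur();e=(R.from_matrix(lk(ang))*r.inv()).as_rotvec(True)
    print("t",s["t"],"deck mm",Rd.T@(p-o)*1000,"F",Rd.T@s["force"],"rv",e,"w",s["gripper_width"],"torq",Rd.T@s["wrist_torque"])
print("deckaxes\n",Rd) if 0 else None
E
python3 -m pendant '0.0018 0.0005 0 0.2 -0.4 0.2 0.005;0.0009 -0.0093 -0.0177 0 0 0 0.005;0.0005 -0.0037 -0.0071 0 0 0 0.005;0 0 0 0 0 0 0.005'
python3 -c "
from h import *
st(11.5)"
```

```text
t: 17.0
eef_pos: [0.4636, 0.0836, 0.1662]
tcp_rot: [0.194, 0.721, 0.649, -0.145]
force: [0.2, 0.7, 0.3]
gripper_width: 0.133
grasp_force: 59.3
t 17.0 deck mm [   0.2293 -115.4607   88.495 ] F [-0.4549  0.224   0.5917] rv [ 0.0958 -0.1205  0.0715] w 0.13282363348458928 torq [-0.0135  0.2853  0.0179]
```

```bash
python3 -m pendant '0.0001 -0.0014 -0.0026 0 0 0 0.005;0.0001 -0.0014 -0.0026 0 0 0 0.005;0.0001 -0.0014 -0.0026 0 0 0 0.005;0 0 0 0 0 0 0.005'
python3 -c "
from h import *
st(11.5)"
```

```text
t: 17.5
eef_pos: [0.4641, 0.0795, 0.1587]
tcp_rot: [0.195, 0.721, 0.649, -0.145]
force: [-0.2, -0.1, -1.3]
gripper_width: 0.134
grasp_force: 59.3
t 17.5 deck mm [   0.3719 -115.3745   79.8588] F [-0.5234 -0.2211 -1.148 ] rv [ 0.0902 -0.0774  0.0603] w 0.13369043378171097 torq [-0.0423  0.2662 -0.0173]
```

```bash
python3 -m pendant '0.0001 -0.0014 -0.0026 0 0 0 0.005;0.0001 -0.0014 -0.0026 0 0 0 0.005;0 0 0 0 0 0 0.005'
python3 -c "
from h import *
st(11.5)"
```

```text
t: 17.88
eef_pos: [0.4642, 0.0766, 0.1533]
tcp_rot: [0.195, 0.721, 0.649, -0.145]
force: [-0.0, -1.0, -0.7]
gripper_width: 0.13
grasp_force: 59.3
t 17.875 deck mm [   0.3961 -115.5533   73.7825] F [ 0.5411 -0.1232 -1.0875] rv [ 0.0957 -0.0936  0.063 ] w 0.13003627311343613 torq [0.0312 0.2791 0.0014]
```

The blade is about 10 mm into the slot with no side load. Continuing.

```bash
python3 -m pendant '0.0001 -0.0014 -0.0026 0 0 0 0.005;0.0001 -0.0014 -0.0026 0 0 0 0.005;0.0001 -0.0014 -0.0026 0 0 0 0.005;0.0001 -0.0014 -0.0026 0 0 0 0.005;0 0 0 0 0 0 0.005'
python3 -c "
from h import *
st(11.5)"
python3 -m pendant '0.0001 -0.0014 -0.0026 0 0 0 0.005;0.0001 -0.0009 -0.0018 0 0 0 0.005;0 0 0 0 0 0 0.005'
python3 -c "
from h import *
st(11.5)"
```

```text
t: 18.5
eef_pos: [0.4646, 0.071, 0.143]
tcp_rot: [0.195, 0.721, 0.649, -0.145]
force: [-0.7, -1.1, -0.7]
gripper_width: 0.131
grasp_force: 59.3
t 18.5 deck mm [   0.4782 -115.6565   62.0049] F [ 0.6225 -0.8261 -1.0926] rv [ 0.0943 -0.0882  0.0625] w 0.13067574677735763 torq [-0.0118  0.2917 -0.0089]
t: 18.88
eef_pos: [0.4652, 0.0691, 0.1393]
tcp_rot: [0.195, 0.721, 0.649, -0.145]
force: [-1.3, 1.9, 2.7]
gripper_width: 0.133
grasp_force: 59.7
t 18.875 deck mm [   0.5246 -115.3027   57.8625] F [-0.5347 -1.09    3.3711] rv [ 0.0689 -0.0391  0.0729] w 0.13346531257507813 torq [-0.1894  0.2915  0.0065]
```

Contact is starting at the expected depth (57.9 against 57.4). I'll press a little more to seat it.

```bash
python3 -m pendant '0.0001 -0.0009 -0.0018 0 0 0 0.005;0.0001 -0.0009 -0.0018 0 0 0 0.005;0 0 0 0 0 0 0.005'
python3 -c "
from h import *
st(11.5);a=-Rd[:,2];print('rot axis per 5deg',5*a)"
```

```text
t: 19.25
eef_pos: [0.4655, 0.069, 0.1392]
tcp_rot: [0.194, 0.722, 0.648, -0.144]
force: [-10.8, 10.5, 21.4]
gripper_width: 0.134
grasp_force: 63.1
t 19.25 deck mm [   0.5556 -115.0075   57.6687] F [-0.1025 -9.6935 24.2828] rv [-0.0032 -0.0145  0.2269] w 0.13380665562755978 torq [-1.8841  0.314   0.0666]
rot axis per 5deg [ 0.2283 -2.3362 -4.4147]
```

Seated: the shoulder stopped with 24 N. Easing the press, then turning clockwise.

```bash
python3 -m pendant '-0.0001 0.0009 0.0018 0.23 -2.34 -4.41 0.005;0 0 0 0.23 -2.34 -4.41 0.005;0 0 0 0.23 -2.34 -4.41 0.005;0 0 0 0.23 -2.34 -4.41 0.005;0 0 0 0 0 0 0.005'
python3 -c "
from h import *
st(11.5)"
python3 -m pendant '0 0 0 0.23 -2.34 -4.41 0.005;0 0 0 0.23 -2.34 -4.41 0.005;0 0 0 0.23 -2.34 -4.41 0.005;0 0 0 0.23 -2.34 -4.41 0.005;0 0 0 0 0 0 0.005'
python3 -c "
from h import *
st(70)"
```

```text
t: 19.88
eef_pos: [0.4652, 0.0688, 0.1393]
tcp_rot: [0.217, 0.823, 0.514, -0.109]
force: [-6.9, 5.6, 12.5]
gripper_width: 0.133
grasp_force: 61.5
t 19.875 deck mm [   0.7215 -115.3479   57.7731] F [ 0.3977 -6.2777 13.9803] rv [-0.8609  9.3193 17.8271] w 0.13281823606320864 torq [-1.1326  0.2077 -0.0545]
t: 20.5
eef_pos: [0.4646, 0.0687, 0.1394]
tcp_rot: [0.232, 0.9, 0.363, -0.07]
force: [-8.5, 5.6, 13.2]
gripper_width: 0.129
grasp_force: 61.7
t 20.5 deck mm [   0.7834 -115.9342   57.753 ] F [ 0.4855 -7.9567 14.6547] rv [  0.846   -8.751  -16.1389] w 0.12880123601345278 torq [-1.3288  0.1486 -0.0179]
```

```bash
python3 -m pendant '0 0 0 0.23 -2.34 -4.41 0.005;0 0 0 0.23 -2.34 -4.41 0.005;0 0 0 0.23 -2.34 -4.41 0.005;0 0 0 0.23 -2.34 -4.41 0.005;0 0 0 0 0 0 0.005'
python3 -c "
from h import *
st(70)"
python3 -m pendant '0 0 0 0.23 -2.34 -4.41 0.005;0 0 0 0 0 0 0.005'
python3 -c "
from h import *
st(70)"
```

```text
t: 21.12
eef_pos: [0.4645, 0.069, 0.1392]
tcp_rot: [0.24, 0.949, 0.201, -0.028]
force: [-8.6, 6.9, 13.9]
gripper_width: 0.131
grasp_force: 61.8
t 21.125 deck mm [   0.406  -116.0087   57.7434] F [-0.2652 -7.8431 15.8666] rv [-0.1142  0.6053  1.5126] w 0.13121321421618026 torq [-1.3682  0.2779 -0.118 ]
t: 21.38
eef_pos: [0.4649, 0.0697, 0.1389]
tcp_rot: [0.24, 0.957, 0.16, -0.017]
force: [-7.2, 8.8, 11.0]
gripper_width: 0.128
grasp_force: 61.6
t 21.375 deck mm [  -0.3067 -115.508    57.768 ] F [-3.2382 -6.3056 14.154 ] rv [-0.455   3.0066  5.8902] w 0.12801459141841895 torq [-1.182   0.6844  0.0209]
```

```bash
python3 -m pendant '0 0 0 0.23 -2.34 -4.41 0.005;0 0 0 0 0 0 0.005'
python3 -c "
from h import *
st(70)"
python3 -m pendant '0 0 0 0.23 -2.34 -4.41 0.005;0 0 0 0 0 0 0.005'
python3 -c "
from h import *
st(70)"
```

```text
t: 21.62
eef_pos: [0.465, 0.0702, 0.1386]
tcp_rot: [0.24, 0.964, 0.118, -0.006]
force: [-6.5, 9.6, 10.5]
gripper_width: 0.128
grasp_force: 61.6
t 21.625 deck mm [  -0.8624 -115.3723   57.7725] F [-4.0717 -5.5594 14.0796] rv [-0.7665  5.3535 10.2991] w 0.12848105976764118 torq [-1.0991  0.9354 -0.0209]
t: 21.88
eef_pos: [0.465, 0.0704, 0.1385]
tcp_rot: [0.24, 0.968, 0.076, 0.004]
force: [-7.4, 11.0, 10.7]
gripper_width: 0.13
grasp_force: 61.6
t 21.875 deck mm [  -1.0818 -115.339    57.7477] F [-5.3254 -6.283  14.9214] rv [-1.0113  7.6673 14.6489] w 0.1302686120638285 torq [-1.0839  1.0819  0.2524]
```

```bash
python3 -m pendant '0 0 0 0.23 -2.34 -4.41 0.005;0 0 0 0 0 0 0.005'
python3 -c "
from h import *
st(70)"
python3 -m pendant '0 0 0 0.23 -2.34 -4.41 0.005;0 0 0 0 0 0 0.005;0 0 0 0 0 0 0.005'
python3 -c "
from h import *
st(70);print(sense()['joint_positions'])"
```

```text
t: 22.12
eef_pos: [0.4651, 0.0705, 0.1384]
tcp_rot: [0.239, 0.97, 0.035, 0.015]
force: [-6.2, 10.6, 11.1]
gripper_width: 0.127
grasp_force: 62.0
t 22.125 deck mm [  -1.1833 -115.2103   57.7532] F [-4.5985 -5.1472 15.0164] rv [-1.2322  9.9741 18.9444] w 0.1270579500708442 torq [-0.996   1.1168  0.7057]
t: 22.5
eef_pos: [0.4655, 0.0707, 0.1384]
tcp_rot: [0.238, 0.971, -0.006, 0.026]
force: [-5.5, 10.7, 9.9]
gripper_width: 0.129
grasp_force: 63.4
t 22.5 deck mm [  -1.3229 -114.8637   57.7787] F [-5.2095 -4.4394 13.9931] rv [-1.4881 12.3137 23.2494] w 0.12926474518038045 torq [-0.8394  1.2306  0.9773]
[ 0.2978  0.1016  2.0076 -0.5149  1.1856  2.1158]
```

The torque rose from about 0 to 1 Nm after the free turn and the slot's play (about 11°), so the end stop is reached. I'll unload, let go and back off along the key axis.

```bash
python3 -m pendant '0 0.0005 0.0009 -0.23 2.34 4.41 0.005;0 0.0005 0.0009 0 0 0 0.005;0 0 0 0 0 0 0.03;0 0 0 0 0 0 0.05;0 0 0 0 0 0 0.05;0 0 0 0 0 0 0.05'
python3 -c "
from h import *
st(70)"
python3 -m pendant '-0.0002 0.0023 0.0044 0 0 0 0.05;-0.0005 0.0047 0.0088 0 0 0 0.05;-0.001 0.0094 0.0177 0 0 0 0.05;-0.001 0.0094 0.0177 0 0 0 0.05;-0.001 0.0094 0.0177 0 0 0 0.05;-0.001 0.0094 0.0177 0 0 0 0.05;0 0.02 0.03 0 0 0 0.05;0 0.04 0.03 0 0 0 0.05;0 0.05 0.02 0 0 0 0.05;0 0.05 0 0 0 0 0.05;0 0.05 0 0 0 0 0.05;0 0 0 0 0 0 0.05'
python3 - <<'E'
from h import *
f=open("/dev/null")
im=read_camera("side");tp=read_camera("top")
c=lambda i,x,y,n=80:cv2.resize(i[y:y+n,x:x+n],(400,400),interpolation=cv2.INTER_CUBIC)
cv2.imwrite("pics/e.png",cv2.cvtColor(np.hstack([c(im,215,160),c(tp,240,140,95)]),cv2.COLOR_RGB2BGR))
cv2.imwrite("pics/efull.png",cv2.cvtColor(im,cv2.COLOR_RGB2BGR))
E
```

```text
t: 23.25
eef_pos: [0.4652, 0.0687, 0.1389]
tcp_rot: [0.241, 0.97, 0.035, 0.015]
force: [-1.3, -0.1, 0.7]
gripper_width: 0.584
grasp_force: 0.0
t 23.25 deck mm [   0.6139 -115.2768   57.3386] F [ 0.2965 -1.3383  0.628 ] rv [-0.9877 10.0254 18.9926] w 0.5844738521700126 torq [0.0082 0.2386 0.0496]
t: 24.75
eef_pos: [0.4601, 0.3268, 0.3029]
tcp_rot: [0.241, 0.97, 0.037, 0.015]
force: [-0.1, -0.9, -0.3]
gripper_width: 0.585
grasp_force: 0.0
```

View pics/e.png

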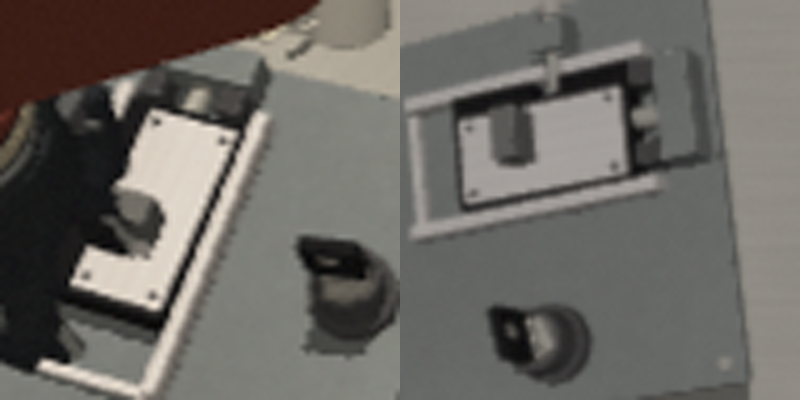

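```bash
python3 - <<'E'
from h import *
for a in (50,60,70,80,90):
    t=np.radians(a);v=np.array([np.cos(t),-np.sin(t)]);out=[]
    for n,(x,y),s in(("side",(215,160),5),("top",(240,140),400/95)):
        for sg in(-20,20):
            for z in (88,48): out.append(((proj(n,D(sg*v[0],-115+sg*v[1],z))[0]-[x,y]+.5)*s-.5+([400,0] if n=="top" else [0,0])).round().tolist())
    print(a,out)
# dark-bow principal axis in the top view, compared with rendered bow box
im=cv2.cvtColor(cv2.imread("pics/e.png"),cv2.COLOR_BGR2GRAY)
from itertools import product
for nm,(x0,x1,y0,y1),cam,off_,s,th in (("top",(480,545,295,370),"top",(240,140),400/95,45),("side",(292,372,228,285),"side",(215,160),5,45)):
    m=(im[y0:y1,x0:x1]<th).astype(np.uint8);print(nm,m.sum())
    for a in range(40,105,5):
        t=np.radians(a);v=np.array([np.cos(t),-np.sin(t)]);w=np.array([np.sin(t),np.cos(t)])
        q=[(proj(cam,D(*(np.array([0,-115])+i*v+j*w),z))[0]-off_+.5)*s-.5+([400,0] if cam=="top" else [0,0])-[x0,y0] for i,j,z in product((-20,20),(-6,6),(48,88))]
        best=0
        h=cv2.convexHull(np.array(q,np.float32)).astype(np.int32)
        for dx in range(-8,9,2):
            for dy in range(-8,9,2):
                r=np.zeros_like(m);cv2.fillPoly(r,[h+[dx,dy]],1);best=max(best,(r&m).sum()/(r|m).sum())
        print(a,round(float(best),3),end="; ")
    print()
E
```

```text
50 [[299.0, 255.0], [312.0, 281.0], [359.0, 230.0], [370.0, 257.0], [485.0, 315.0], [511.0, 321.0], [520.0, 352.0], [546.0, 356.0]]
60 [[298.0, 250.0], [311.0, 276.0], [360.0, 235.0], [371.0, 262.0], [488.0, 312.0], [515.0, 317.0], [517.0, 355.0], [543.0, 360.0]]
70 [[297.0, 245.0], [310.0, 271.0], [361.0, 240.0], [372.0, 267.0], [491.0, 309.0], [518.0, 315.0], [513.0, 358.0], [539.0, 362.0]]
80 [[298.0, 240.0], [311.0, 266.0], [360.0, 245.0], [371.0, 272.0], [495.0, 307.0], [522.0, 313.0], [509.0, 360.0], [535.0, 364.0]]
90 [[299.0, 235.0], [312.0, 261.0], [359.0, 251.0], [370.0, 277.0], [500.0, 306.0], [526.0, 312.0], [505.0, 361.0], [531.0, 365.0]]
top 1584
40 0.429; 45 0.48; 50 0.549; 55 0.596; 60 0.64; 65 0.67; 70 0.669; 75 0.666; 80 0.657; 85 0.656; 90 0.645; 95 0.647; 100 0.633; 
side 2044
40 0.575; 45 0.603; 50 0.625; 55 0.637; 60 0.653; 65 0.666; 70 0.676; 75 0.686; 80 0.702; 85 0.707; 90 0.733; 95 0.721; 100 0.683;
```

The last picture shows the caddy caught by the bolt at (552,72). The key is seated with its bow at about 80°, which is the lock at its 70° stop plus the slot's play. The arm is clear.

```bash
python3 -c "
from station import *
print(hand_in())"
```

```text
the job is handed in; nothing more can be done
None
```

The job is handed in at about 25 s of the 64 s: the caddy went hard against the stops and the bolt caught it, then the key was pushed fully in, turned clockwise to its stop and left in. The spare drive, mug and screw tray were not touched, and the system gave no verdict.

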